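# Lengthen the gravel rake by one hole

### The job

The gravel rake is clamped in its rest. Make it one hole longer: press the brass snap button flush into its hole, push the grey sleeve by its orange thumb rib away from the rubber grip, and let the button snap fully out of the next hole. Never push on the rake or its rest with more than 30 N, leave the yellow canister, the glass cup and the orange scoop where they are, and take the hand away at the end.

Things in the scene. Friction and masses are not known exactly. Their poses are not given: they have to be found in the camera images.
- button (a joint): travel of the brass snap button, m: 0 = fully out, 0.005 = tip flush with the sleeve's top face, 0.007 = under the sleeve's 2 mm wall, 0.009 = limit. Moves straight down; its spring pushes out with 5 N at 0, 9 N flush, 10.6 N under the wall. The button stays put along the rake; the sleeve slides past it
- button_top (a point): tip of the brass snap button, an upright 12 mm pin whose top 2.2 mm taper to 6 mm (point moves down with it). Fully out it stands 5 mm above the level top face of the sleeve, in a 13.5 mm square hole. Two more such holes, 40 mm apart, lie on the rubber-grip side of it
- sleeve (a joint): slide of the grey sleeve, m: 0 = as found (within 0.5 mm), grows as the rake lengthens; next hole at 0.040, the one after at 0.080, with some 1.5 mm of play. Locked while the button is out, and 1 mm short of flush it still jams. Button flush: 10 to 18 N along the rake makes the hole's edge ride over the taper and push it under; then it slides at about 7 N and the next hole lets the button snap up
- thumb_rib (a point): centre of the orange thumb rib, a plate across the sleeve's top: 10 mm thick along the rake, 28 mm wide, 16 mm high; point 8 mm above the sleeve's top face. x axis: the way the sleeve lengthens the rake; z up. Its -x face is 9 mm from the button's axis as found, so fingertips set down right against that face press the button and push the rib. Clear on top 75 mm to +x, 120 mm to -x
- canister_center (a point): centre of the yellow flake canister, 64 mm wide, 110 mm high, standing loose; leave it
- cup_center (a point): centre of the glass feeding cup, 68 mm wide, 70 mm high, standing loose; leave it
- scoop_center (a point): centre of the tray of the orange scoop, tray 60 x 44 x 24 mm with a 78 mm handle to its -x side, lying loose; leave it
- rest: white rest fixed to the shelf, carrying the whole rake. Origin 85 mm below the sleeve's top face, under the button; x axis along the rake, the way it lengthens; z up. From x = -0.31 (black rubber grip, clamped) to x = +0.18 (rake head, 90 mm wide); foot 70 mm wide. The sleeve is a tube 28 mm wide, 24 mm high, 235 mm long

How it is judged:
By the outcome, as a careful person would: the job done as asked, in the order asked, and still so for the second after the job is handed in, with the robot touching nothing.
It also fails if it takes over 43 s, if anything falls off the work surface, if the arm or the gripper's body presses on something with over 40 N, if the wrist force passes 120 N, or if a joint passes its speed limit or range.

### The arm

A 6-joint arm with a two-finger parallel gripper is mounted at the origin on the work surface. World frame = base frame: x ahead of the robot, y to its left, z up, the work surface at z = 0. Lengths are in m, angles in degrees, forces in N, time in s.
With the tool pointing down it reaches from about 0.25 to 0.725 m from the base axis. Payload 9.7 kg.
Tool frame: the origin (TCP) lies at the very end of the fingers, on their centre line; the grasp point (between the pads) lies 19 mm behind it; z points along the fingers, y is the direction in which the jaws open and shut (so a half turn about z gives the same grasp; the last joint's range is limited). The gripper opens to 85 mm and grips with 20 to 120 N. Pads are 22 mm wide; open, the fingers measure 114 mm over their backs; the gripper's body (76 mm by 85 mm) begins 54 mm behind the grasp point. The pads swing forward as they close: fully open they stand 13 mm farther back than shut.
Start: joints at [-73.625, 4.979, 10.078, 95.1, 0, 90], TCP at [0.155, -0.528, 0.231] pointing down, gripper open.
Joint ranges: [-179.16, 179.16], [-48.56, 103.87], [-65.8, 70.77], [-126.05, 130.52], [-82.76, 87.17], [-180, 180]. Speed limits (degrees/s): [127.2, 127.2, 147.25, 180, 180, 180].

### API

Orientations are given as [roll, pitch, yaw] about the fixed x, y, z axes, in that order (R = Rz(yaw) Ry(pitch) Rx(roll)).
In Python, from workcell import bot gives the robot as it stands. The module is installed in compiled form; this text tells all that it offers.
- The arm moves only by the tool step_arm, never from a script. Its arguments are lists of equal length, an entry for each row: "dr": the turn, a rotation vector about the tool's x, y, z in rad, a list of three; "xyz": the shift along the tool's x, y, z in units of 40 mm (1.0 is 40 mm), a list of three; "gripper": the opening, from 0 (shut) to 1 (fully open). In form: {"dr": [[wx, wy, wz], ...], "xyz": [[x, y, z], ...], "gripper": [gripper, ...]}. A call has exactly 8 rows; each row is the pose to reach, as a shift and turn from the pose commanded when the call began, along the tool's axes at that moment; what a row does not reach only later rows make up. A row lasts 1/10 s, in which the tool goes at most 50 mm and 8.59 degrees, less where a joint would pass 70% of its speed; a pose out of reach is approached as far as the arm can. A call with a gripper value outside its range is refused whole. The fingers move at their own pace and stop on an object; "squeeze" is the grip in N (left out, the last holds). Time passes only in rows, so rows that repeat a pose let the fingers close, or fill a call up. It gives the time, the measured TCP pose, the force and the opening at its end, in the units of the state.
- bot.get_obs(): the state, without advancing time (a new reading comes with each control period).
- bot.camera(name): name is "scene" or "top"; returns a dict with "image" (400x640x3 uint8, red, green, blue), "camera_matrix" (3x3 intrinsics, pixels), "R" (3x3) and "t" (3): a world point X has camera coordinates R X + t. Camera axes: x right, y down, z forward; pixel columns grow to the right and rows downward; lengths in m; the calibration is good to about 2 mm. A picture is of the moment at which its call begins. There is no depth.
- bot.job_done(): hands the job in, once; it reports no verdict.
Trained networks look in a picture, given as the dict that the camera call returned (one of the last four; its "shot" number tells which), for a name from the list of things; names that differ only in an ending like _2 or _b are one class to them, and where a whole thing is asked for, a point or a joint stands for the part that bears it (a point fixed in the world has none). Each returns a list of dicts, best first, with "p" (0 to 1); they miss things now and then, are a little off and sometimes report something else, mostly with a low value. They report only what shows in the picture. A call takes as long as a camera call.
- bot.regions_of(picture, thing): "region" (400x640 bool, what is visible of it) and "box" ([centre column, centre row, width, height] in pixels, round what is visible of it).
The state is a dict: "time": time; "q": joint angles; "qd": joint speeds; "joint_efforts": joint torques, N m; "ee_pos": TCP position; "tcp_rot": TCP orientation; "wrist_force": force on the tool from outside, world axes, zero at the start; "torque": the same for the moment, N m; "opening": finger opening in m.
Only numpy, scipy, OpenCV 4.12 (cv2) and the standard library are available. Lean on these libraries where they do the work, as an engineer would, in place of code of your own. Each camera call takes 0.05 s, during which the arm holds its last target.

## Working session

There is one attempt and no reset: what is moved stays moved. The work goes in short steps, Python scripts to look and compute and a tool call to move; the robot and the scene stay as the last step left them, time stands still between calls to the robot, and variables do not carry over. Pictures are saved under pics/ and viewed, and the job is handed in when it is done.

Besides the shell and the picture viewer there is one more tool, called after "Call:" as a command line: name --argument value ..., lists and objects as JSON in quotes. step_arm: Moves the arm, as the interface text tells. Its arguments: {"type":"object","properties":{"dr":{"type":"array"},"xyz":{"type":"array"},"gripper":{"type":"array"},"squeeze":{"type":"number"}},"required":["dr","xyz","gripper"]}

```bash
mkdir -p pics
python3 - <<'E'
from workcell import bot
import cv2, numpy as np, pickle
o=bot.get_obs(); print(o)
for n in ["scene","top"]:
    c=bot.camera(n); cv2.imwrite(f"pics/{n}0.png",c["image"][:,:,::-1]); pickle.dump(c,open(f"{n}0.pkl","wb"))
    print(n,c["camera_matrix"].tolist(),c["R"].tolist(),c["t"])
    for th in ["button","button_top","sleeve","thumb_rib","rest","canister_center","cup_center","scoop_center"]:
        for r in bot.regions_of(c,th)[:2]: print(th,round(r["p"],2),np.round(r["box"],1),r["region"].sum())
E
```

```text
{'time': 0.0, 'q': array([-7.36252426e+01,  5.01282976e+00,  1.00328024e+01,  9.50978075e+01,
       -6.96738731e-04,  9.00002597e+01]), 'qd': array([-0.03044609,  0.09668252,  0.04688849, -0.00197135, -0.05872314,
       -0.00913147]), 'joint_efforts': array([-7.96686363e-04, -5.20383561e+01,  4.64806581e+01,  1.63082255e-02,
        4.24204040e-05, -1.00335079e-06]), 'ee_pos': array([ 0.1549888 , -0.52747692,  0.23055166]), 'tcp_rot': array([-1.79922165e+02,  6.97090909e-04,  1.63744986e+01]), 'wrist_force': array([-0.10971216, -0.88194203, -0.52037679]), 'torque': array([ 0.07102418,  0.0028799 , -0.01861075]), 'opening': 0.08494038662901578}
scene [[382.1680792378991, 0.0, 325.17496167554657], [0.0, 382.1680792378991, 203.11968666421882], [0.0, 0.0, 1.0]] [[-0.4440469800139023, 0.8959146674285439, 0.012616981688766108], [0.630490258181248, 0.322436517620681, -0.7060571693872895], [-0.6366351497357621, -0.3055676697411718, -0.7080424318710525]] [ 0.24074123 -0.29439639  1.28672226]
sleeve 0.77 [334.1 212.8 133.5  40.5] 1859
thumb_rib 0.79 [330.1 209.3 134.   39.8] 2037
rest 0.62 [
[... 157 characters left out ...]
6  21.2  42. ] 445
top [[372.42773553893085, 0.0, 315.77513373857624], [0.0, 372.42773553893085, 201.7677607870079], [0.0, 0.0, 1.0]] [[0.010096883108894315, -0.999168278813613, 0.03950700651944181], [-0.9845034471978072, -0.016850528496370122, -0.17455378009377984], [0.17507431395587406, -0.03713233499303417, -0.9838547526392526]] [-0.02737172  0.61647285  0.66270505]
sleeve 0.66 [290.4 243.3 165.7  90.6] 2506
thumb_rib 0.68 [288.  241.9 165.2  89.8] 2624
rest 0.91 [337.5 223.4 255.  125.1] 7774
canister_center 0.7 [235.8 115.1  40.1  47.2] 1453
canister_center 0.69 [370.3 112.7  36.   43. ] 1060
cup_center 0.75 [371.5 114.6  36.2  43.4] 1089
scoop_center 0.82 [331.3 342.4  35.   76.6] 1184
```

Run:
```python
import cv2
a=cv2.imread("pics/scene0.png");b=cv2.imread("pics/top0.png")
cv2.imwrite("pics/s1.png",cv2.resize(a[170:260,180:420],None,fx=3.33,fy=3.33,interpolation=3))
cv2.imwrite("pics/t1.png",cv2.resize(b[150:310,190:480],None,fx=2.75,fy=2.75,interpolation=3))
```

```text
(no output)
```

View pics/scene0.png

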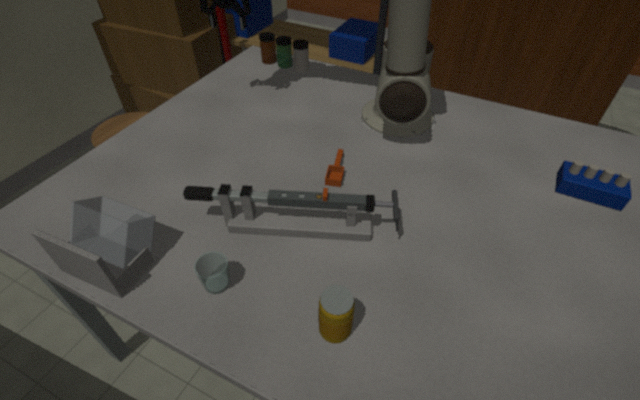

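View pics/top0.png

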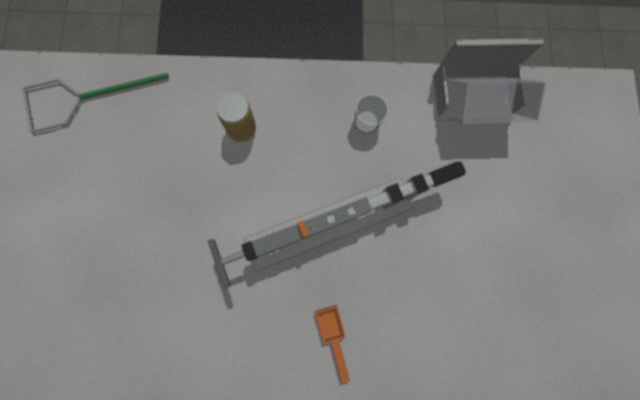

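```bash
ls pics
```

```text
s1.png
scene0.png
t1.png
top0.png
```

View pics/s1.png

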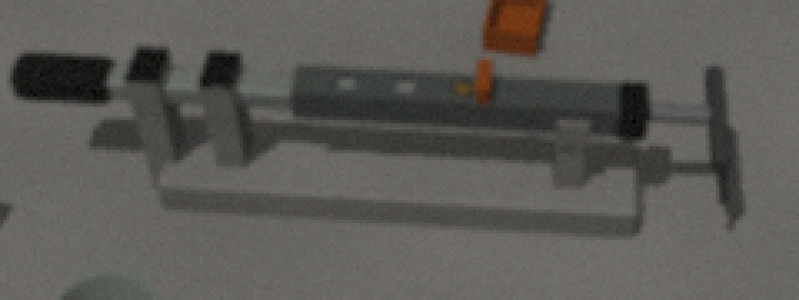

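View pics/t1.png

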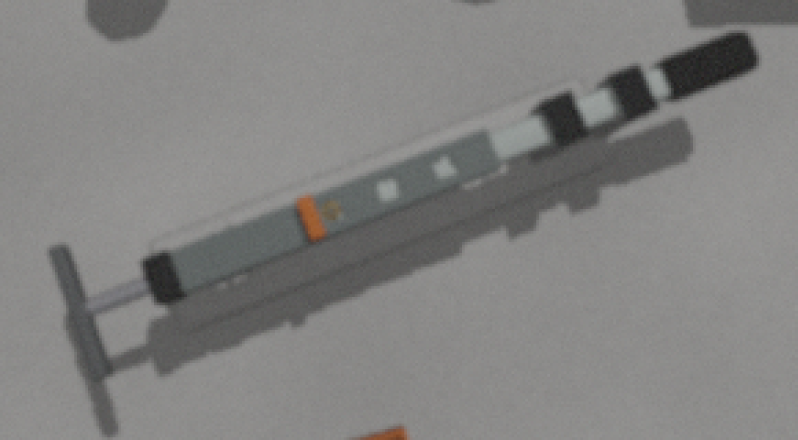

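The crops show the orange rib at about (303,229) in the top picture and (325,194) in the scene picture. The brass button sits on its grip side, with two open holes farther toward the grip. Next I triangulate.

```bash
cat > h.py <<'E'
import numpy as np, cv2, pickle
from scipy.optimize import least_squares
def proj(c,X):
    X=np.atleast_2d(X); p=(c["R"]@X.T).T+c["t"]; k=(c["camera_matrix"]@p.T).T; return k[:,:2]/k[:,2:]
def ray(c,uv):
    d=c["R"].T@np.linalg.inv(c["camera_matrix"])@np.array([uv[0],uv[1],1.]); o=-c["R"].T@c["t"]; return o,d/np.linalg.norm(d)
def onz(c,uv,z):
    o,d=ray(c,uv); return o+d*(z-o[2])/d[2]
def orange(c,box):
    im=c["image"]; h=cv2.cvtColor(im,cv2.COLOR_RGB2HSV); x0,x1,y0,y1=box
    m=((h[...,0]<13)&(h[...,1]>150)&(h[...,2]>80)); k=np.zeros_like(m); k[y0:y1,x0:x1]=1; m&=k
    w=m*1.; ys,xs=np.nonzero(m); return m,np.array([xs.mean(),ys.mean()]),(xs.min(),xs.max(),ys.min(),ys.max(),m.sum())
E
python3 - <<'E'
from h import *
S=pickle.load(open("scene0.pkl","rb"));T=pickle.load(open("top0.pkl","rb"))
for c in (S,T):
    print("campos",-c["R"].T@c["t"])
ms,cs,bs=orange(S,(310,340,182,206)); mt,ct,bt=orange(T,(292,315,215,245)); print(cs,bs,ct,bt)
# model fit: params bx,by,zt,yaw ; observed points (crop-derived)
def sc(x,y): return np.array([x,y])/3.33+[180,170]-.35
def tc(x,y): return np.array([x,y])/2.75+[190,150]-.3
obs=[(T,ct,(.014,0,.010)),(S,cs,(.0135,0,.009)),
 (T,tc(387,190),(-.04,0,-.002)),(T,tc(444,168),(-.08,0,-.002)),(S,sc(405,88),(-.04,0,-.002)),(S,sc(346,84.5),(-.08,0,-.002)),
 (T,tc(332,211),(0,0,.003)),(S,sc(463,89),(0,0,.003))]
def world(p,l):
    c,s=np.cos(p[3]),np.sin(p[3]); return np.array([p[0]+c*l[0]-s*l[1],p[1]+s*l[0]+c*l[1],p[2]+l[2]])
f=lambda p: np.concatenate([proj(c,world(p,l))[0]-uv for c,uv,l in obs])
for z in (None,.085):
    g=f if z is None else (lambda p:f([p[0],p[1],z,p[3]]))
    r=least_squares(g,[.4,0,.085,1.6]); print(r.x[:3],np.degrees(r.x[3])); print(np.round(r.fun.reshape(-1,2),2).tolist())
E
```

```text
campos [1.11168709 0.27242127 0.70015585]
campos [0.49117339 0.00764673 0.76069455]
[328.86046512 188.41860465] (np.int64(323), np.int64(339), np.int64(182), np.int64(199), np.int64(86)) [302.59649123 229.42105263] (np.int64(299), np.int64(307), np.int64(223), np.int64(236), np.int64(57))
[ 0.56133051 -0.00660848  0.10712119] 114.09235027882895
[[-0.29, 0.61], [-3.45, 3.85], [-0.19, -0.07], [-0.52, -0.82], [0.25, -1.12], [0.2, -0.72], [-0.78, 0.86], [0.64, -2.38]]
[ 0.55850104 -0.00986771 -1.50631649] 113.99269817217727
[[1.46, 3.44], [-4.31, 9.72], [0.65, 3.09], [-0.3, 2.63], [-0.09, 4.61], [0.23, 5.0], [0.71, 3.75], [-0.08, 3.42]]
```

Run:
```python
from h import *
S=pickle.load(open("scene0.pkl","rb"));T=pickle.load(open("top0.pkl","rb"))
ms,cs,bs=orange(S,(310,340,187,206)); mt,ct,bt=orange(T,(292,315,215,245)); print(cs,bs,ct,bt)
def sc(x,y): return np.array([x,y])/3.33+[180,170]-.35
def tc(x,y): return np.array([x,y])/2.75+[190,150]-.3
obs=[(T,ct,(.014,0,.010)),(S,cs,(.0135,0,.009)),
 (T,tc(387,190),(-.04,0,-.002)),(T,tc(444,168),(-.08,0,-.002)),(S,sc(405,88),(-.04,0,-.002)),(S,sc(346,84.5),(-.08,0,-.002)),
 (T,tc(332,211),(0,0,.003)),(S,sc(463,89),(0,0,.003)),
 ]
def world(p,l):
    c,s=np.cos(p[3]),np.sin(p[3]); return np.array([p[0]+c*l[0]-s*l[1],p[1]+s*l[0]+c*l[1],p[2]+l[2]])
f=lambda p: np.concatenate([proj(c,world(p,l))[0]-uv for c,uv,l in obs])
def show(r): print(r.x[:3],np.degrees(r.x[3])); print(np.round(r.fun.reshape(-1,2),2).tolist())
r=least_squares(f,[.4,0,.085,1.6]); show(r)
for z in (.085,.095,.105):
    show(least_squares(lambda p:f([p[0],p[1],z,p[2]]),[.5,0,1.9,]) ) if 0 else None
    q=least_squares(lambda p:f([p[0],p[1],z,p[2]]),[.5,0,1.9]); print(z,q.x,q.cost)
    # overlay for z
p=r.x
for c,n,(x0,x1,y0,y1),k in ((S,"s2",(180,420,170,260),3.33),(T,"t2",(190,480,150,310),2.75)):
    im=cv2.resize(c["image"][y0:y1,x0:x1,::-1],None,fx=k,fy=k,interpolation=3)
    def line(pts,col):
        uv=np.array([proj(c,world(p,l))[0] for l in pts]); uv=((uv+.5-[x0,y0])*k).astype(int); cv2.polylines(im,[uv.reshape(-1,1,2)],True,col,1)
    for h in (0,-.04,-.08): line([(h+a*.00675,b*.00675,0) for a,b in ((1,1),(1,-1),(-1,-1),(-1,1))],(0,255,0))
    line([(.009,-.014,.016),(.009,.014,.016),(.019,.014,.016),(.019,-.014,.016)],(255,0,0))
    line([(.009,-.014,0),(.009,.014,0),(.009,.014,.016),(.009,-.014,.016)],(255,0,255))
    line([(-.115,-.014,0),(-.115,.014,0),(.12,.014,0),(.12,-.014,0)],(255,255,0))
    line([(-.31,-.035,-.085),(-.31,.035,-.085),(.18,.035,-.085),(.18,-.035,-.085)],(0,255,255))
    cv2.imwrite(f"pics/{n}.png",im)
```

```text
[324.73809524 193.80952381] (np.int64(323), np.int64(327), np.int64(188), np.int64(199), np.int64(42)) [302.59649123 229.42105263] (np.int64(299), np.int64(307), np.int64(223), np.int64(236), np.int64(57))
[ 0.56284906 -0.00726247  0.10283887] 112.27478225465597
[[-0.0, -0.24], [0.07, 0.31], [0.26, 0.06], [0.08, 0.01], [-0.21, 0.19], [-0.12, 0.2], [-0.46, 0.26], [0.07, -0.67]]
0.085 [ 0.56058338 -0.00990917  1.95808531] 58.38067653763579
0.095 [ 0.56187668 -0.00841468  1.9588867 ] 11.964173122362684
0.105 [ 0.56311054 -0.00694787  1.95975962] 1.441105383043141
```

View pics/s2.png

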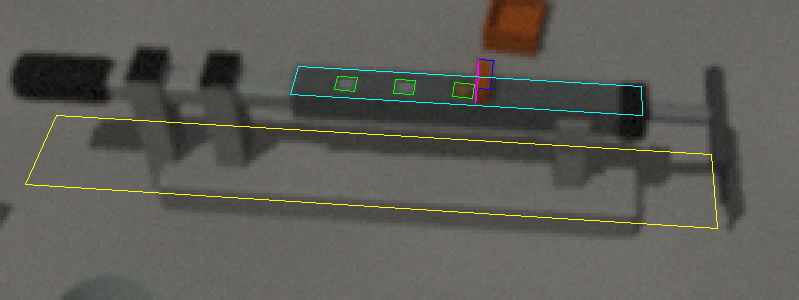

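View pics/t2.png

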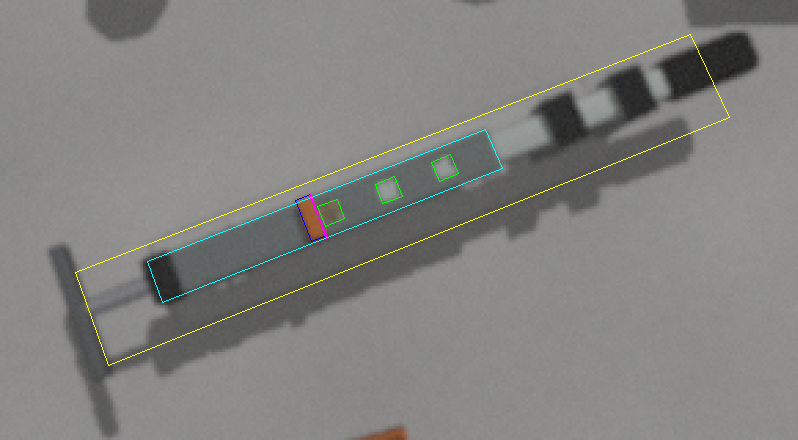

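The model overlay matches both pictures: holes, rib and sleeve ends line up within about 0.5 px. The button is at about (0.563, -0.007), the sleeve top at z≈0.103, and the rake's yaw is 112.3°.

```bash
cat >> h.py <<'E'
from scipy.spatial.transform import Rotation as Rn
P=np.array([0.56285,-0.00726,0.10284]); YAW=112.27
def rake(pos):
    c,s=np.cos(np.radians(YAW)),np.sin(np.radians(YAW)); d=np.asarray(pos)-P; return np.array([c*d[0]+s*d[1],-s*d[0]+c*d[1],d[2]])*1000
def wld(l):
    c,s=np.cos(np.radians(YAW)),np.sin(np.radians(YAW)); return P+np.array([c*l[0]-s*l[1],s*l[0]+c*l[1],l[2]])/1000
def go(o,l):
    R=Rn.from_euler("xyz",o["tcp_rot"],degrees=True); G=Rn.from_euler("xyz",[180,0,YAW],degrees=True)
    return R.inv().apply(wld(l)-o["ee_pos"])/.04,(R.inv()*G).as_rotvec()
E
python3 - <<'E'
from h import *
from workcell import bot
o=bot.get_obs(); print(go(o,[-5,0,60]), wld([-5,0,60]))
E
```

```text
(array([13.46230205, -9.4840676 ,  1.71129141]), array([-5.53045023e-05, -4.22325597e-05, -1.67371751e+00])) [ 0.56474486 -0.01188704  0.16284   ]
```

Call:
step_arm --dr '[[0, 0, -0.14], [0, 0, -0.28], [0, 0, -0.42], [0, 0, -0.56], [0, 0, -0.7], [0, 0, -0.84], [0, 0, -0.98], [0, 0, -1.1]]' --xyz '[[0.9, -0.6, 0], [1.8, -1.2, 0], [2.7, -1.9, 0], [3.6, -2.5, 0], [4.5, -3.1, 0], [5.4, -3.8, 0], [6.3, -4.4, 0], [7.2, -5.0, 0]]' --gripper '[0, 0, 0, 0, 0, 0, 0, 0]' --squeeze 60

```text
time: 1.7
ee_pos: [0.3758, -0.253, 0.2316]
tcp_rot: [180.0, 0.0, 79.7]
wrist_force: [0.4, -0.4, 1.0]
opening: -0.0001
```

Run:
```python
from h import *
from workcell import bot
o=bot.get_obs(); print(go(o,[-5,0,60]), o)
```

```text
(array([6.775577  , 3.57074816, 1.7189316 ]), array([ 6.55884997e-04,  5.47780594e-04, -5.68094732e-01])) {'time': 1.7, 'q': array([-3.39541742e+01, -8.25996961e+00, -2.81832073e+00,  9.53933428e+01,
        6.87755066e-05,  6.63252583e+01]), 'qd': array([ 5.47063540e+01,  3.91027023e+00,  3.22641894e+00, -6.33514540e-01,
        4.78807002e-02, -1.28933319e+01]), 'joint_efforts': array([-7.49847606e+00, -3.98162556e+01,  4.56515086e+01,  6.71083163e-01,
        2.28332070e-02,  1.50432042e-01]), 'ee_pos': array([ 0.37579555, -0.25303981,  0.23157834]), 'tcp_rot': array([1.79955732e+02, 1.93340303e-02, 7.97205601e+01]), 'wrist_force': array([ 0.38144749, -0.44510141,  1.03540256]), 'torque': array([-0.05738278, -0.01367279, -0.00827391]), 'opening': -7.798766019903926e-05}
```

Call:
step_arm --dr '[[0, 0, -0.1], [0, 0, -0.2], [0, 0, -0.3], [0, 0, -0.4], [0, 0, -0.5], [0, 0, -0.57], [0, 0, -0.57], [0, 0, -0.57]]' --xyz '[[1.0, 0.5, 0], [2.1, 1.1, 0], [3.2, 1.7, 0.2], [4.3, 2.3, 0.6], [5.4, 2.9, 1.1], [6.3, 3.3, 1.5], [6.8, 3.57, 1.72], [6.8, 3.57, 1.72]]' --gripper '[0, 0, 0, 0, 0, 0, 0, 0]'

```text
time: 2.5
ee_pos: [0.5659, -0.0111, 0.1601]
tcp_rot: [-179.8, -0.1, 112.3]
wrist_force: [-0.6, -0.1, -0.6]
opening: -0.0
```

Run:
```python
from h import *
from workcell import bot
for n in ["scene","top"]:
    c=bot.camera(n); pickle.dump(c,open(f"{n}1.pkl","wb"))
    x0,x1,y0,y1=(240,400,120,240) if n=="scene" else (220,400,140,260)
    cv2.imwrite(f"pics/{n}_1.png",cv2.resize(c["image"][y0:y1,x0:x1,::-1],None,fx=4,fy=4,interpolation=3))
o=bot.get_obs(); print(go(o,[-5,0,20]), rake(o["ee_pos"]),o["ee_pos"],o["tcp_rot"],o["wrist_force"],o["qd"],o["time"])
for n in ["scene","top"]:
    print(proj(pickle.load(open(f"{n}1.pkl","rb")),o["ee_pos"]))
```

```text
(array([0.037476  , 0.00530437, 0.98603715]), array([-0.00096154, -0.00017759, -0.00282309])) [-6.50549306  0.17849152 59.44140712] [ 0.56515022 -0.01334788  0.16228141] [-1.79944894e+02 -1.00976611e-02  1.12108244e+02] [ 0.32888858 -0.58449075  0.12768744] [-1.56183393 -1.50637001  0.0801094   0.23720983 -0.04595856 -0.13820854] 2.6
[[315.75166055 176.44698086]]
[[314.58986363 221.53549561]]
```

View pics/scene_1.png

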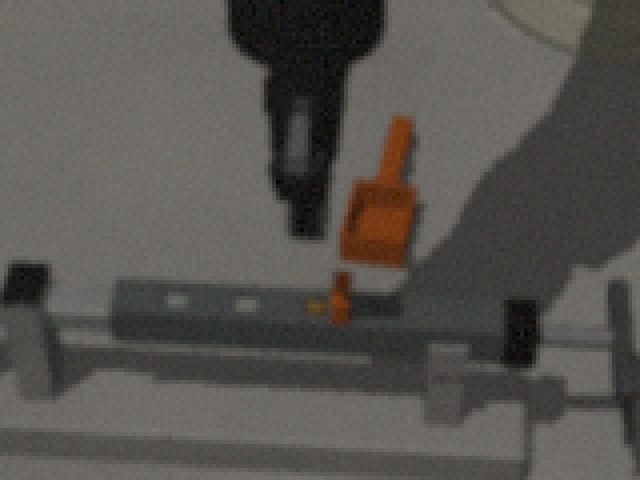

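View pics/top_1.png

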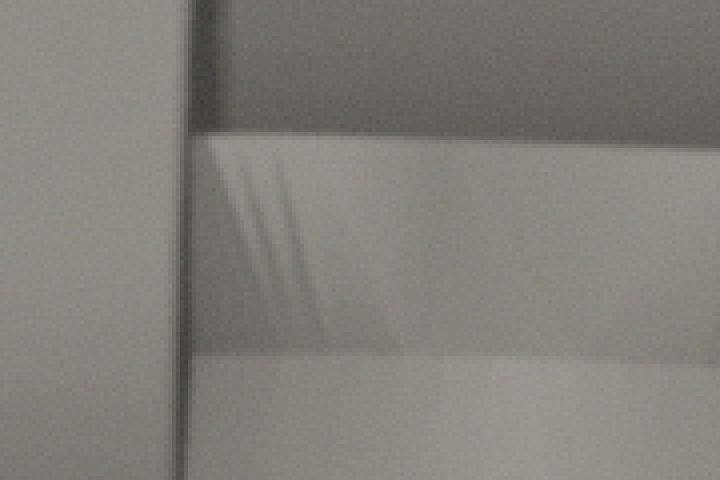

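The scene crop shows the closed fingertip's bottom at about (317,179), above and slightly left of the button, while the arm was still settling. The arm blocks the top view. I'll descend to just above the rib and look again.

Call:
step_arm --dr '[[0, 0, 0], [0, 0, 0], [0, 0, 0], [0, 0, 0], [0, 0, 0], [0, 0, 0], [0, 0, 0], [0, 0, 0]]' --xyz '[[0, 0, 0.2], [0, 0, 0.4], [0, 0, 0.6], [0, 0, 0.8], [0, 0, 0.85], [0, 0, 0.85], [0, 0, 0.85], [0, 0, 0.85]]' --gripper '[0, 0, 0, 0, 0, 0, 0, 0]'

```text
time: 3.4
ee_pos: [0.5656, -0.0135, 0.1289]
tcp_rot: [180.0, 0.0, 112.1]
wrist_force: [0.0, 0.5, 0.5]
opening: -0.0003
```

Run:
```python
from h import *
from workcell import bot
n="scene"
o=bot.get_obs(); c=bot.camera(n); pickle.dump(c,open(f"{n}2.pkl","wb"))
print(go(o,[-5,0,20]), rake(o["ee_pos"]),o["ee_pos"],o["tcp_rot"],o["wrist_force"],o["qd"],o["time"])
o=bot.get_obs();print(rake(o["ee_pos"]),o["tcp_rot"])
x0,x1,y0,y1=280,380,150,220;k=8
im=cv2.resize(c["image"][y0:y1,x0:x1,::-1],None,fx=k,fy=k,interpolation=3)
R=Rn.from_euler("xyz",o["tcp_rot"],degrees=True)
for L in (.011,):
  pts=[o["ee_pos"]+R.apply([a*.011,b*.0145,0]) for a,b in ((1,1),(1,-1),(-1,-1),(-1,1))]
  uv=proj(c,pts); uv=((uv+.5-[x0,y0])*k).astype(int); cv2.polylines(im,[uv.reshape(-1,1,2)],True,(0,255,0),1)
for q in ([(9,-14,0),(9,14,0),(9,14,16),(9,-14,16)],):
  uv=proj(c,[wld(l) for l in q]); uv=((uv+.5-[x0,y0])*k).astype(int); cv2.polylines(im,[uv.reshape(-1,1,2)],True,(255,0,255),1)
cv2.imwrite("pics/scene_2.png",im)
```

```text
(array([ 0.04532514, -0.00487898,  0.15153468]), array([ 0.00059355,  0.00029047, -0.00359626])) [-6.81192854 -0.18504329 26.06202662] [ 0.56560277 -0.01349369  0.12890203] [1.79965962e+02 1.65812702e-02 1.12063944e+02] [0.01283835 0.46556036 0.51234708] [ 0.07156385  0.11111782 -0.05505073 -0.05755999 -0.04713612  0.04194284] 3.4
[-6.81679585 -0.18748539 26.04806701] [1.79966034e+02 1.42019897e-02 1.12060420e+02]
```

View pics/scene_2.png

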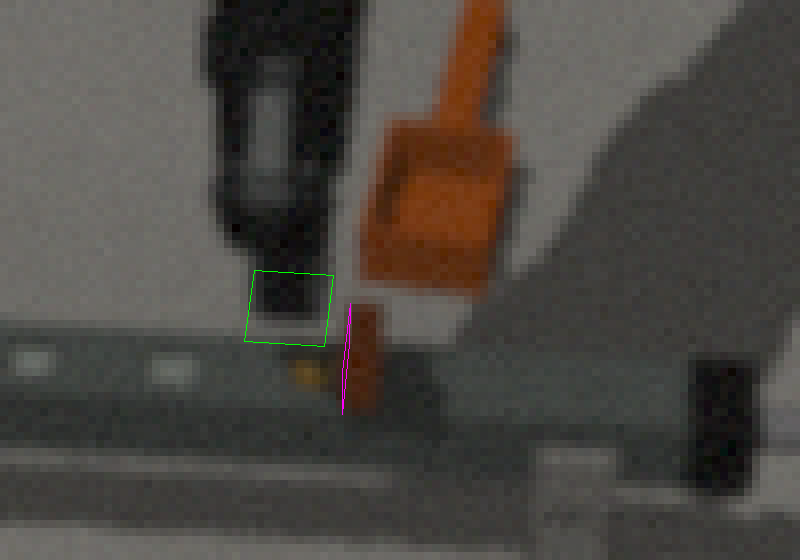

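The tip is centred where the model expects it, about 17–20 mm wide along the rake, and there is clear space to the rib. I'll shift 2.8 mm toward the rib and lower to just above the button.

Call:
step_arm --dr '[[0, 0, 0.003], [0, 0, 0.003], [0, 0, 0.003], [0, 0, 0.003], [0, 0, 0.003], [0, 0, 0.003], [0, 0, 0.003], [0, 0, 0.003]]' --xyz '[[0.07, 0, 0], [0.07, 0, 0.1], [0.07, 0, 0.2], [0.07, 0, 0.3], [0.07, 0, 0.4], [0.07, 0, 0.47], [0.07, 0, 0.47], [0.07, 0, 0.47]]' --gripper '[0, 0, 0, 0, 0, 0, 0, 0]'

```text
time: 4.25
ee_pos: [0.5644, -0.0109, 0.1097]
tcp_rot: [180.0, 0.0, 111.9]
wrist_force: [-0.2, 0.2, -0.1]
opening: -0.0002
```

Call:
step_arm --dr '[[0, 0, 0], [0, 0, 0], [0, 0, 0], [0, 0, 0], [0, 0, 0], [0, 0, 0], [0, 0, 0], [0, 0, 0]]' --xyz '[[0, 0, 0.02], [0, 0, 0.04], [0, 0, 0.06], [0, 0, 0.08], [0, 0, 0.1], [0, 0, 0.1], [0, 0, 0.1], [0, 0, 0.1]]' --gripper '[0, 0, 0, 0, 0, 0, 0, 0]'

```text
time: 5.05
ee_pos: [0.5646, -0.011, 0.1066]
tcp_rot: [179.9, 0.0, 111.9]
wrist_force: [-2.6, -0.4, 8.6]
opening: -0.0001
```

```bash
cat > st.py <<'E'
from h import *
from workcell import bot
o=bot.get_obs(); f=o["wrist_force"]; a=np.radians(YAW)
print(np.round(rake(o["ee_pos"]),2),o["tcp_rot"].round(2),"F rake",np.round([f[0]*np.cos(a)+f[1]*np.sin(a),-f[0]*np.sin(a)+f[1]*np.cos(a),f[2]],2),o["time"])
E
python3 st.py
```

```text
[-4.07 -0.2   3.76] [1.7994e+02 3.0000e-02 1.1188e+02] F rake [0.56 2.56 8.58] 5.05
```

Call:
step_arm --dr '[[0, 0, 0], [0, 0, 0], [0, 0, 0], [0, 0, 0], [0, 0, 0], [0, 0, 0], [0, 0, 0], [0, 0, 0]]' --xyz '[[0, 0, 0.005], [0, 0, 0.01], [0, 0, 0.01], [0, 0, 0.01], [0, 0, 0.01], [0, 0, 0.01], [0, 0, 0.01], [0, 0, 0.01]]' --gripper '[0, 0, 0, 0, 0, 0, 0, 0]'

```text
time: 5.85
ee_pos: [0.5646, -0.0109, 0.1063]
tcp_rot: [179.9, 0.0, 111.9]
wrist_force: [-2.4, -0.2, 7.3]
opening: -0.0
```

```bash
python3 st.py
```

```text
[-4.07 -0.22  3.41] [1.7993e+02 3.0000e-02 1.1189e+02] F rake [0.71 2.29 7.31] 5.85
```

Call:
step_arm --dr '[[0, 0, 0], [0, 0, 0], [0, 0, 0], [0, 0, 0], [0, 0, 0], [0, 0, 0], [0, 0, 0], [0, 0, 0]]' --xyz '[[0, 0, 0.005], [0, 0, 0.01], [0, 0, 0.015], [0, 0, 0.02], [0, 0, 0.02], [0, 0, 0.02], [0, 0, 0.02], [0, 0, 0.02]]' --gripper '[0, 0, 0, 0, 0, 0, 0, 0]'

```text
time: 6.65
ee_pos: [0.5646, -0.0109, 0.1055]
tcp_rot: [179.9, 0.0, 111.9]
wrist_force: [-1.6, -0.3, 8.5]
opening: 0.0001
```

```bash
python3 st.py
```

```text
[-4.07 -0.22  2.67] [1.7993e+02 3.0000e-02 1.1189e+02] F rake [0.32 1.55 8.45] 6.65
```

Still on the spring, so I continue down in small steps.

Call:
step_arm --dr '[[0, 0, 0], [0, 0, 0], [0, 0, 0], [0, 0, 0], [0, 0, 0], [0, 0, 0], [0, 0, 0], [0, 0, 0]]' --xyz '[[0, 0, 0.005], [0, 0, 0.01], [0, 0, 0.015], [0, 0, 0.02], [0, 0, 0.02], [0, 0, 0.02], [0, 0, 0.02], [0, 0, 0.02]]' --gripper '[0, 0, 0, 0, 0, 0, 0, 0]'

```text
time: 7.45
ee_pos: [0.5646, -0.0109, 0.1048]
tcp_rot: [179.9, 0.0, 111.9]
wrist_force: [-2.7, 0.3, 8.6]
opening: 0.0004
```

```bash
python3 st.py
```

```text
[-4.09 -0.26  2.01] [1.7992e+02 3.0000e-02 1.1189e+02] F rake [1.3  2.4  8.61] 7.45
```

Call:
step_arm --dr '[[0, 0, 0], [0, 0, 0], [0, 0, 0], [0, 0, 0], [0, 0, 0], [0, 0, 0], [0, 0, 0], [0, 0, 0]]' --xyz '[[0, 0, 0.005], [0, 0, 0.01], [0, 0, 0.015], [0, 0, 0.015], [0, 0, 0.015], [0, 0, 0.015], [0, 0, 0.015], [0, 0, 0.015]]' --gripper '[0, 0, 0, 0, 0, 0, 0, 0]'

```text
time: 8.25
ee_pos: [0.5646, -0.0109, 0.1045]
tcp_rot: [179.9, 0.0, 111.9]
wrist_force: [-3.0, 0.4, 9.7]
opening: 0.0002
```

```bash
python3 st.py
```

```text
[-4.08 -0.26  1.62] [1.7991e+02 4.0000e-02 1.1189e+02] F rake [1.54 2.59 9.74] 8.25
```

Call:
step_arm --dr '[[0, 0, 0], [0, 0, 0], [0, 0, 0], [0, 0, 0], [0, 0, 0], [0, 0, 0], [0, 0, 0], [0, 0, 0]]' --xyz '[[0, 0, 0.005], [0, 0, 0.01], [0, 0, 0.015], [0, 0, 0.015], [0, 0, 0.015], [0, 0, 0.015], [0, 0, 0.015], [0, 0, 0.015]]' --gripper '[0, 0, 0, 0, 0, 0, 0, 0]'

```text
time: 9.05
ee_pos: [0.5647, -0.0109, 0.1044]
tcp_rot: [179.9, 0.0, 111.9]
wrist_force: [-3.8, 0.0, 13.7]
opening: 0.0002
```

```bash
python3 st.py
```

```text
[-4.08 -0.31  1.55] [1.7989e+02 5.0000e-02 1.1189e+02] F rake [ 1.46  3.55 13.74] 9.05
```

The fingertips now rest on the sleeve's top at 13.7 N, with no further descent, so the button is flush. Next I close on the rib.

Call:
step_arm --dr '[[0, 0, 0], [0, 0, 0], [0, 0, 0], [0, 0, 0], [0, 0, 0], [0, 0, 0], [0, 0, 0], [0, 0, 0]]' --xyz '[[0.01, 0, 0], [0.02, 0, 0], [0.03, 0, 0], [0.04, 0, 0], [0.05, 0, 0], [0.05, 0, 0], [0.05, 0, 0], [0.05, 0, 0]]' --gripper '[0, 0, 0, 0, 0, 0, 0, 0]'

```text
time: 9.85
ee_pos: [0.5645, -0.0104, 0.1044]
tcp_rot: [179.9, 0.2, 111.8]
wrist_force: [-1.3, -6.8, 11.5]
opening: -0.0001
```

```bash
python3 st.py
```

```text
[-3.53 -0.39  1.56] [179.88   0.21 111.83] F rake [-5.8   3.8  11.55] 9.85
```

Call:
step_arm --dr '[[0, 0, 0], [0, 0, 0], [0, 0, 0], [0, 0, 0], [0, 0, 0], [0, 0, 0], [0, 0, 0], [0, 0, 0]]' --xyz '[[0.01, 0, 0], [0.02, 0, 0], [0.03, 0, 0], [0.03, 0, 0], [0.03, 0, 0], [0.03, 0, 0], [0.03, 0, 0], [0.03, 0, 0]]' --gripper '[0, 0, 0, 0, 0, 0, 0, 0]'

```text
time: 10.65
ee_pos: [0.5644, -0.0094, 0.1044]
tcp_rot: [179.9, 0.2, 111.8]
wrist_force: [0.5, -7.9, 10.8]
opening: 0.0001
```

```bash
python3 st.py
```

```text
[-2.57 -0.59  1.58] [179.85   0.24 111.82] F rake [-7.53  2.55 10.84] 10.65
```

Call:
step_arm --dr '[[0, 0, 0], [0, 0, 0], [0, 0, 0], [0, 0, 0], [0, 0, 0], [0, 0, 0], [0, 0, 0], [0, 0, 0]]' --xyz '[[0.01, 0, 0.005], [0.02, 0, 0.01], [0.03, 0, 0.01], [0.035, 0, 0.01], [0.035, 0, 0.01], [0.035, 0, 0.01], [0.035, 0, 0.01], [0.035, 0, 0.01]]' --gripper '[0, 0, 0, 0, 0, 0, 0, 0]'

```text
time: 11.45
ee_pos: [0.5643, -0.0088, 0.1044]
tcp_rot: [179.8, 0.3, 111.8]
wrist_force: [0.8, -11.8, 12.6]
opening: 0.0
```

```bash
python3 st.py
```

```text
[-2.   -0.7   1.55] [179.83   0.34 111.79] F rake [-11.17   3.76  12.56] 11.45
```

Call:
step_arm --dr '[[0, 0, 0], [0, 0, 0], [0, 0, 0], [0, 0, 0], [0, 0, 0], [0, 0, 0], [0, 0, 0], [0, 0, 0]]' --xyz '[[0.01, 0, 0], [0.02, 0, 0], [0.03, 0, 0], [0.03, 0, 0], [0.03, 0, 0], [0.03, 0, 0], [0.03, 0, 0], [0.03, 0, 0]]' --gripper '[0, 0, 0, 0, 0, 0, 0, 0]'

```text
time: 12.25
ee_pos: [0.5638, -0.0077, 0.1044]
tcp_rot: [179.8, 0.3, 111.8]
wrist_force: [1.1, -10.5, 12.9]
opening: -0.0004
```

```bash
python3 st.py
```

```text
[-0.74 -0.74  1.55] [179.82   0.33 111.79] F rake [-10.09   2.93  12.94] 12.25
```

Call:
step_arm --dr '[[0, 0, 0], [0, 0, 0], [0, 0, 0], [0, 0, 0], [0, 0, 0], [0, 0, 0], [0, 0, 0], [0, 0, 0]]' --xyz '[[0.01, 0, 0], [0.02, 0, 0], [0.03, 0, 0], [0.035, 0, 0], [0.035, 0, 0], [0.035, 0, 0], [0.035, 0, 0], [0.035, 0, 0]]' --gripper '[0, 0, 0, 0, 0, 0, 0, 0]'

```text
time: 13.05
ee_pos: [0.5633, -0.0066, 0.1044]
tcp_rot: [179.8, 0.4, 111.8]
wrist_force: [2.7, -13.1, 12.5]
opening: -0.0001
```

```bash
python3 st.py
```

```text
[ 0.44 -0.72  1.53] [179.83   0.35 111.78] F rake [-13.13   2.46  12.54] 13.05
```

Call:
step_arm --dr '[[0, 0, 0], [0, 0, 0], [0, 0, 0], [0, 0, 0], [0, 0, 0], [0, 0, 0], [0, 0, 0], [0, 0, 0]]' --xyz '[[0.01, 0, 0], [0.02, 0, 0], [0.03, 0, 0], [0.04, 0, 0], [0.04, 0, 0], [0.04, 0, 0], [0.04, 0, 0], [0.04, 0, 0]]' --gripper '[0, 0, 0, 0, 0, 0, 0, 0]'

```text
time: 13.85
ee_pos: [0.563, -0.0056, 0.1044]
tcp_rot: [179.8, 0.4, 111.8]
wrist_force: [2.7, -14.5, 11.5]
opening: -0.0003
```

```bash
python3 st.py
```

```text
[ 1.46 -0.72  1.57] [179.83   0.42 111.76] F rake [-14.41   2.99  11.49] 13.85
```

Riding over the taper at about 14 N. I keep pushing.

Call:
step_arm --dr '[[0, 0, 0], [0, 0, 0], [0, 0, 0], [0, 0, 0], [0, 0, 0], [0, 0, 0], [0, 0, 0], [0, 0, 0]]' --xyz '[[0.01, 0, 0], [0.02, 0, 0], [0.03, 0, 0], [0.04, 0, 0], [0.05, 0, 0], [0.05, 0, 0], [0.05, 0, 0], [0.05, 0, 0]]' --gripper '[0, 0, 0, 0, 0, 0, 0, 0]'

```text
time: 14.65
ee_pos: [0.5613, -0.0016, 0.1043]
tcp_rot: [179.8, 0.1, 111.8]
wrist_force: [-2.6, -3.1, 13.0]
opening: 0.0001
```

```bash
python3 st.py
```

```text
[ 5.84 -0.74  1.43] [1.7983e+02 1.3000e-01 1.1185e+02] F rake [-1.85  3.57 13.03] 14.65
```

The button is under the wall and the sleeve has moved about 7.8 mm. I'll ease off the downward press and slide on.

Call:
step_arm --dr '[[0, 0, 0], [0, 0, 0], [0, 0, 0], [0, 0, 0], [0, 0, 0], [0, 0, 0], [0, 0, 0], [0, 0, 0]]' --xyz '[[0.05, 0, -0.02], [0.12, 0, -0.04], [0.2, 0, -0.05], [0.28, 0, -0.05], [0.36, 0, -0.05], [0.44, 0, -0.05], [0.5, 0, -0.05], [0.55, 0, -0.05]]' --gripper '[0, 0, 0, 0, 0, 0, 0, 0]'

```text
time: 15.45
ee_pos: [0.5533, 0.0178, 0.1045]
tcp_rot: [179.9, 0.3, 111.8]
wrist_force: [5.0, -9.2, 1.0]
opening: 0.0001
```

```bash
python3 st.py
```

```text
[26.79 -0.65  1.63] [179.93   0.26 111.81] F rake [-10.37  -1.19   1.  ] 15.45
```

Call:
step_arm --dr '[[0, 0, 0], [0, 0, 0], [0, 0, 0], [0, 0, 0], [0, 0, 0], [0, 0, 0], [0, 0, 0], [0, 0, 0]]' --xyz '[[0.03, 0, 0], [0.06, 0, 0], [0.09, 0, 0], [0.12, 0, 0], [0.15, 0, 0], [0.18, 0, 0], [0.19, 0, 0], [0.19, 0, 0]]' --gripper '[0, 0, 0, 0, 0, 0, 0, 0]'

```text
time: 16.25
ee_pos: [0.5496, 0.0264, 0.1044]
tcp_rot: [180.0, 0.0, 111.9]
wrist_force: [1.5, -2.2, 4.1]
opening: 0.0
```

```bash
python3 st.py
```

```text
[36.17 -0.51  1.59] [1.7996e+02 3.0000e-02 1.1188e+02] F rake [-2.62 -0.51  4.12] 16.25
```

Call:
step_arm --dr '[[0, 0, 0], [0, 0, 0], [0, 0, 0], [0, 0, 0], [0, 0, 0], [0, 0, 0], [0, 0, 0], [0, 0, 0]]' --xyz '[[0.01, 0, 0], [0.02, 0, 0], [0.03, 0, 0], [0.04, 0, 0], [0.05, 0, 0], [0.05, 0, 0], [0.05, 0, 0], [0.05, 0, 0]]' --gripper '[0, 0, 0, 0, 0, 0, 0, 0]'

```text
time: 17.05
ee_pos: [0.5488, 0.0283, 0.1044]
tcp_rot: [180.0, 0.0, 111.9]
wrist_force: [2.3, -4.4, 4.8]
opening: -0.0001
```

```bash
python3 st.py
python3 - <<'E'
from h import *
from workcell import bot
c=bot.camera("scene"); x0,x1,y0,y1=270,400,160,230
cv2.imwrite("pics/s5.png",cv2.resize(c["image"][y0:y1,x0:x1,::-1],None,fx=6,fy=6,interpolation=3))
E
```

```text
[38.23 -0.47  1.55] [1.7997e+02 3.0000e-02 1.1189e+02] F rake [-4.99 -0.46  4.75] 17.05
```

View pics/s5.png

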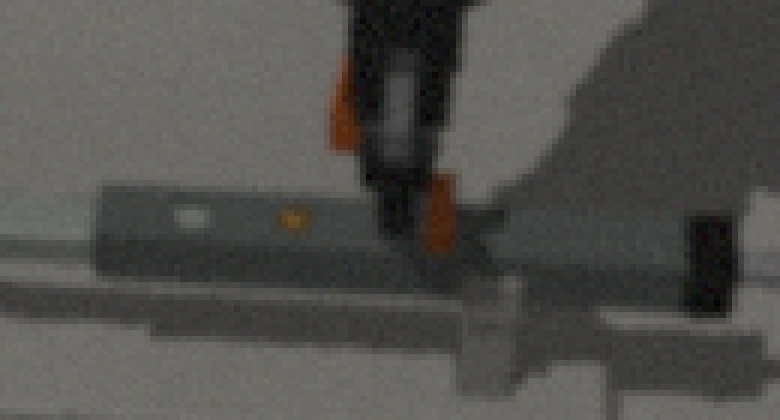

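The brass button now shows in the next hole, at about (293,217) in the crop. A gentle extra push will test the lock.

Call:
step_arm --dr '[[0, 0, 0], [0, 0, 0], [0, 0, 0], [0, 0, 0], [0, 0, 0], [0, 0, 0], [0, 0, 0], [0, 0, 0]]' --xyz '[[0.01, 0, 0], [0.02, 0, 0], [0.03, 0, 0], [0.03, 0, 0], [0.03, 0, 0], [0.03, 0, 0], [0.03, 0, 0], [0.03, 0, 0]]' --gripper '[0, 0, 0, 0, 0, 0, 0, 0]'

```text
time: 17.9
ee_pos: [0.5484, 0.0291, 0.1044]
tcp_rot: [180.0, 0.1, 111.9]
wrist_force: [1.9, -5.7, 5.4]
opening: -0.0
```

```bash
python3 st.py
```

```text
[39.16 -0.44  1.55] [1.7997e+02 6.0000e-02 1.1187e+02] F rake [-5.99  0.37  5.41] 17.9
```

Call:
step_arm --dr '[[0, 0, 0], [0, 0, 0], [0, 0, 0], [0, 0, 0], [0, 0, 0], [0, 0, 0], [0, 0, 0], [0, 0, 0]]' --xyz '[[0.01, 0, 0], [0.02, 0, 0], [0.02, 0, 0], [0.02, 0, 0], [0.02, 0, 0], [0.02, 0, 0], [0.02, 0, 0], [0.02, 0, 0]]' --gripper '[0, 0, 0, 0, 0, 0, 0, 0]'

```text
time: 18.7
ee_pos: [0.5483, 0.0295, 0.1044]
tcp_rot: [180.0, 0.1, 111.9]
wrist_force: [2.9, -8.0, 5.0]
opening: -0.0001
```

```bash
python3 st.py
```

```text
[39.49 -0.47  1.57] [1.7997e+02 1.2000e-01 1.1185e+02] F rake [-8.49  0.31  5.02] 18.7
```

The sleeve is resisting now. I back off the rib, lift clear, and look.

Call:
step_arm --dr '[[0, 0, 0], [0, 0, 0], [0, 0, 0], [0, 0, 0], [0, 0, 0], [0, 0, 0], [0, 0, 0], [0, 0, 0]]' --xyz '[[0, 0, -0.04], [-0.06, 0, -0.1], [-0.12, 0, -0.2], [-0.12, 0, -0.6], [-0.12, 0, -1.2], [-0.12, 0, -2.0], [-0.12, 0, -2.8], [-0.12, 0, -3.2]]' --gripper '[0, 0, 0, 0, 0, 0, 0, 0]'

```text
time: 19.5
ee_pos: [0.5498, 0.0262, 0.235]
tcp_rot: [179.9, -0.0, 111.9]
wrist_force: [-0.6, 0.1, -0.2]
opening: -0.0002
```

Call:
step_arm --dr '[[0, 0, 0], [0, 0, 0], [0, 0, 0], [0, 0, 0], [0, 0, 0], [0, 0, 0], [0, 0, 0], [0, 0, 0]]' --xyz '[[0, 0.5, 0], [0, 1.2, 0], [0, 2.2, 0], [0, 3.2, 0], [0, 4.2, 0], [0, 5.0, 0], [0, 5.5, 0], [0, 5.5, 0]]' --gripper '[0, 0, 0, 0, 0, 0, 0, 0]'

```text
time: 20.3
ee_pos: [0.7551, 0.1092, 0.2279]
tcp_rot: [-179.8, -0.1, 112.0]
wrist_force: [-0.9, -1.6, -0.4]
opening: -0.0001
```

Run:
```python
from h import *
from workcell import bot
o=bot.get_obs(); print(o["ee_pos"],o["wrist_force"],o["time"])
for n,(x0,x1,y0,y1),k in (("scene",(270,400,160,230),6),("top",(220,380,180,280),5)):
    c=bot.camera(n); pickle.dump(c,open(f"{n}9.pkl","wb"))
    cv2.imwrite(f"pics/{n}_9.png",cv2.resize(c["image"][y0:y1,x0:x1,::-1],None,fx=k,fy=k,interpolation=3))
    cv2.imwrite(f"pics/{n}_9f.png",c["image"][:,:,::-1])
```

```text
[0.7550607  0.10924185 0.22790236] [-0.94442739 -1.60536309 -0.41712387] 20.3
```

View pics/scene_9.png

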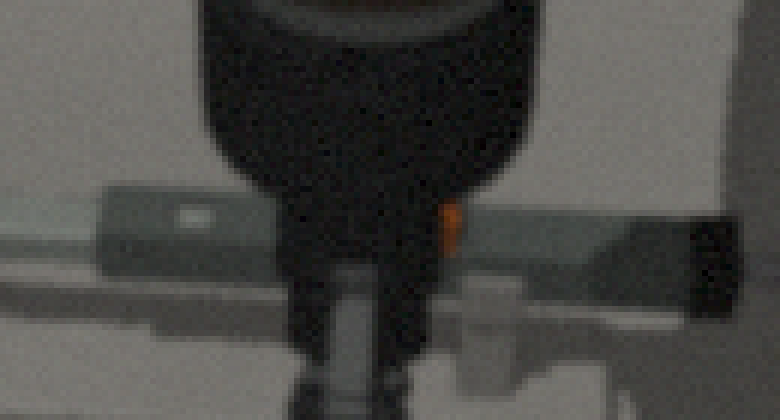

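View pics/top_9f.png

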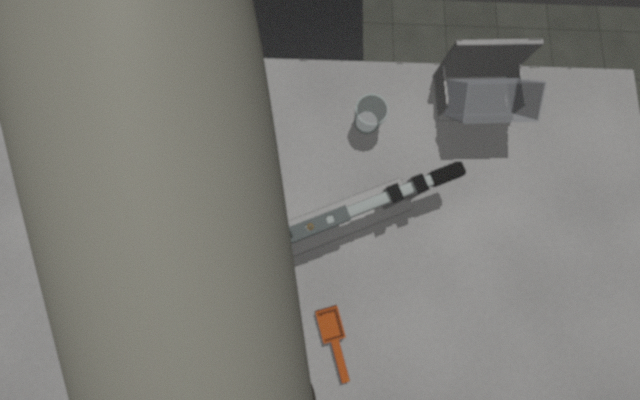

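The hand went to the wrong side and blocks the view. I bring it back toward the base, high over everything.

Call:
step_arm --dr '[[0, 0, 0], [0, 0, 0], [0, 0, 0], [0, 0, 0], [0, 0, 0], [0, 0, 0], [0, 0, 0], [0, 0, 0]]' --xyz '[[0, -0.6, 0], [0, -1.7, 0], [-0.5, -2.8, 0], [-1.0, -3.9, 0], [-1.5, -5.0, 0], [-2, -6.1, 0], [-2.5, -7.2, 0], [-3, -8.2, 0]]' --gripper '[0, 0, 0, 0, 0, 0, 0, 0]'

```text
time: 21.2
ee_pos: [0.4906, -0.1266, 0.233]
tcp_rot: [179.9, 0.1, 111.9]
wrist_force: [1.2, -0.4, 0.0]
opening: 0.0
```

Call:
step_arm --dr '[[0, 0, 0], [0, 0, 0], [0, 0, 0], [0, 0, 0], [0, 0, 0], [0, 0, 0], [0, 0, 0], [0, 0, 0]]' --xyz '[[-1, -0.4, 0], [-2, -0.8, 0], [-3, -1.2, 0], [-4, -1.5, 0], [-4.5, -1.5, 0], [-4.5, -1.5, 0], [-4.5, -1.5, 0], [-4.5, -1.5, 0]]' --gripper '[0, 0, 0, 0, 0, 0, 0, 0]'

```text
time: 22.0
ee_pos: [0.5048, -0.3141, 0.2329]
tcp_rot: [180.0, 0.0, 111.9]
wrist_force: [-0.3, -0.9, -0.4]
opening: -0.0005
```

Run:
```python
from h import *
from workcell import bot
o=bot.get_obs(); print(o["ee_pos"],o["wrist_force"],o["time"])
for n,(x0,x1,y0,y1),k in (("scene",(270,400,160,230),6),("top",(220,380,180,280),5)):
    c=bot.camera(n); pickle.dump(c,open(f"{n}9.pkl","wb"))
    cv2.imwrite(f"pics/{n}_10.png",cv2.resize(c["image"][y0:y1,x0:x1,::-1],None,fx=k,fy=k,interpolation=3))
    cv2.imwrite(f"pics/{n}_10f.png",c["image"][:,:,::-1])
    old=pickle.load(open(f"{n}0.pkl","rb"))["image"]
    cv2.imwrite(f"pics/{n}_0c.png",cv2.resize(old[y0:y1,x0:x1,::-1],None,fx=k,fy=k,interpolation=3))
```

```text
[ 0.5047769  -0.3140513   0.23290876] [-0.29118998 -0.88699706 -0.40724705] 22.0
```

View pics/scene_10.png

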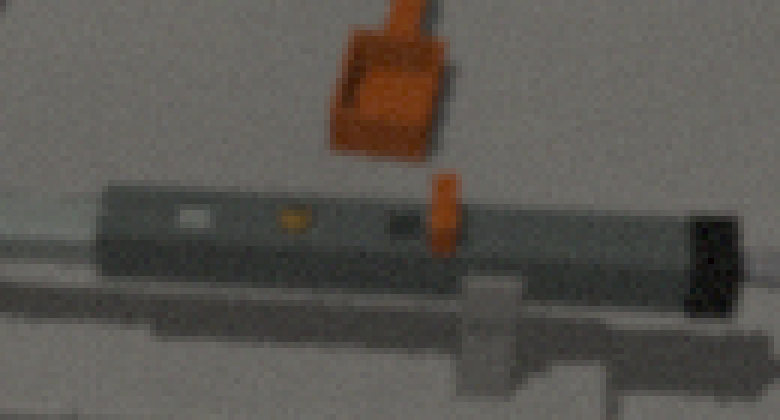

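View pics/top_10.png

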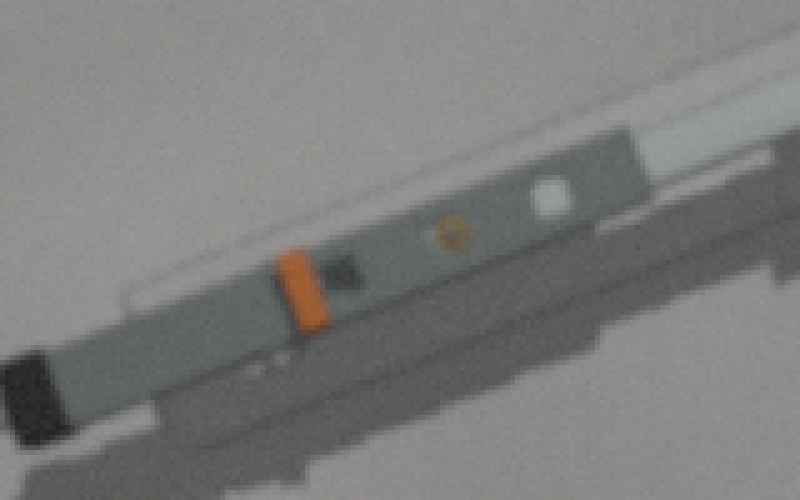

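View pics/top_0c.png

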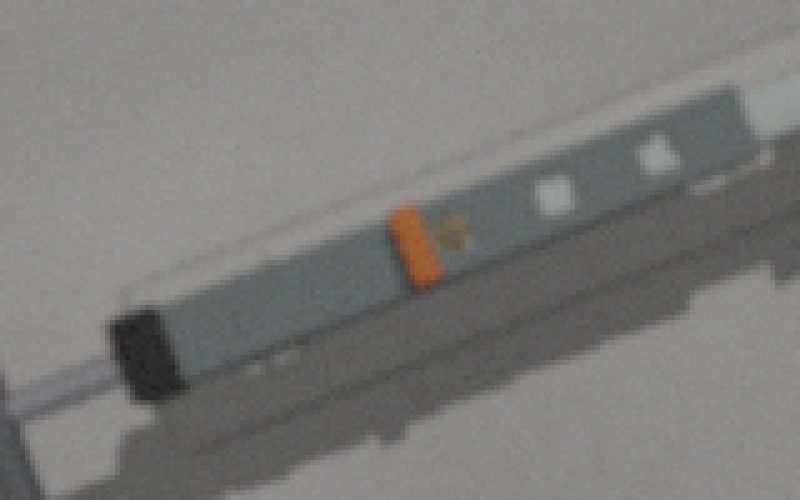

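View pics/scene_10f.png

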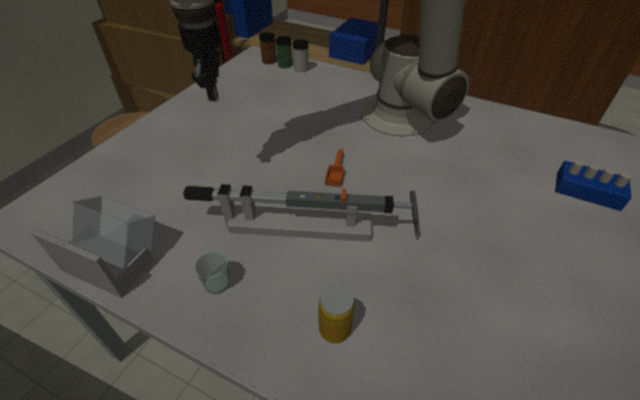

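Run:
```python
from h import *
for n,b in (("scene",(308,328,185,205)),("top",(298,322,215,240))):
    cs=[pickle.load(open(f"{n}{i}.pkl","rb")) for i in (0,9)]
    for c in cs:
        x0,x1,y0,y1=b; I=c["image"][y0:y1,x0:x1].astype(float); h=cv2.cvtColor(c["image"],cv2.COLOR_RGB2HSV)[y0:y1,x0:x1]
        w=np.clip((I[...,0]+I[...,1])/2-I[...,2]-12,0,None)*((h[...,0]>13)&(h[...,0]<30)); ys,xs=np.mgrid[y0:y1,x0:x1]; print(n,"brass",(w*xs).sum()/w.sum(),(w*ys).sum()/w.sum(),w.sum())
ct=orange(pickle.load(open("top0.pkl","rb")),(292,315,215,245))[1]; c9=pickle.load(open("top9.pkl","rb")); c1=orange(c9,(268,292,222,255))[1]
z=P[2]+.0115
print("rib move mm",rake(onz(c9,c1,z))-rake(onz(c9,ct,z)))
print("button px out/flush scene",proj(pickle.load(open("scene0.pkl","rb")),[wld([0,0,6.5]),wld([0,0,1.5])]))
```

```text
scene brass 319.0902857142857 196.01028571428571 437.5
scene brass 318.8226857887875 195.8852672750978 383.5
top brass 309.6842105263158 225.9370709382151 437.0
top brass 309.89596083231334 225.93023255813952 408.5
rib move mm [41.71530676  0.08397112  0.        ]
button px out/flush scene [[318.76270715 194.57945891]
 [318.76106335 196.1895242 ]]
```

```bash
python3 -c "
from workcell import bot
print(bot.job_done(), bot.get_obs()['time'])"
```

```text
the job is handed in; nothing more can be done
the job is handed in; nothing more can be done
```

The rake is one hole longer: the button is out of the next hole, the hand is clear, and I handed the job in at about 22 s. I pressed the button flush with closed fingertips (13.7 N at the end of the press). I then pushed the rib: the sleeve rode over the taper at about 14 N, slid along, and began to resist in the next hole.

**Button:** the brass tip shows in the next hole at the same pixels as at the start, within 0.3 px in both views. A button still held flush would sit about 1.6 px lower in the scene view.

**Sleeve travel:** the two estimates differ slightly, and both sit above the nominal 40 mm. The fingertip position gives about 41.5 mm; the rib in the top picture gives 41.7 mm, good to about 1 mm. I put the extra down to the hole's play plus measuring error.

**Lock test:** the last push moved the sleeve only 0.3 mm for a 0.8 mm command, as the force rose from 6 to 8.5 N. I did not push harder to find a firm stop.

**Forces:** readings come only at the end of each move, and the highest was about 19 N in total, under the 30 N limit. Peaks between readings were not seen.

**Other objects:** the canister, cup and scoop look unmoved in the last scene picture, checked by eye only. On the way out I first moved the hand to the far side and had to bring it back; the wrist readings showed no contact.

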